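Snug the bench clamp on a strut channel

ROBOT

A 6-joint arm with a two-finger parallel gripper is mounted at the origin on the work surface. World frame = base frame: x ahead of the robot, y to its left, z up, the work surface at z = 0. Lengths are in m, angles in degrees, forces in N, time in s.
With the tool pointing down it reaches from about 0.275 to 0.825 m from the base axis. Payload 5.2 kg.
Tool frame: the origin (TCP) lies midway between the tips of the shut fingers; the grasp point (between the pads) lies arm.grip_point_offset behind it (arm.grip_point_offset is the distance from the TCP to the grasp point, in m); z points along the fingers, y is the line along which they close (so a half turn about z gives the same grasp; the last joint's range is limited). The gripper opens to 93 mm and grips with 3 to 60 N. Pads are 15 mm wide; open, the fingers measure 128 mm over their backs; the gripper's body (75 mm by 188 mm) begins 65 mm behind the grasp point.
Start: joints at [-11.62, 14.817, 87.949, -0, 77.235, -11.62], TCP at [0.55, 0, 0.219] pointing down, gripper open.
Joint ranges: [-179.93, 179.93], [-52.35, 119.4], [10.71, 147.94], [-69.91, 249.91], [12.55, 155.21], [-178.61, 178.61]. Speed limits (degrees/s): [147.25, 147.25, 180, 180, 180, 180].

INTERFACE

Orientations are given as a 3x3 rotation matrix whose columns are the frame's x, y, z axes.
In Python, from plant import arm gives the robot as it stands. The module is installed in compiled form; this text tells all that it offers.
- The arm moves only by the tool servo_tool, never from a script. Its argument "plan" is a list of rows, each an object of numbers: "tx", "ty", "tz": the shift along the tool's x, y, z in cm; "ax", "ay", "az": the turn, a rotation vector about the tool's x, y, z in rad; "gripper": the opening, from 0 (shut) to 1 (fully open). In form: [{"tx": .., "ty": .., "tz": .., "ax": .., "ay": .., "az": .., "gripper": ..}, ...]. A call has 1 to 5 rows; each row shifts and turns the commanded pose from where the row before left it, along the tool's axes as they then stand; what a row does not reach is not made up. A row lasts 1/10 s, in which the tool goes at most 50 mm and 8.59 degrees, less where a joint would pass 70% of its speed; a pose out of reach is approached as far as the arm can. A call is refused whole if a number of a shift passes 5 or a number of a turn 0.15, either way. A call with a gripper value outside its range is refused whole. The fingers move at their own pace and stop on an object; the grip force is fixed at half the most. Time passes only in rows, so rows that do not move let the fingers close. It gives the time, the measured TCP pose, the force, the opening and the grip force at its end, in the units of the state.
- arm.observe(): the state, without advancing time (a new reading comes with each control period).
- arm.camera(name): name is "scene" or "side" or "wrist"; returns the picture (400x640x3 uint8, red, green, blue); there is no depth.
- arm.calibration(name): a dict with "fx", "fy", "cx", "cy" (pixels), "world_from_camera" (4x4, takes a point from camera to world coordinates); the wrist camera has in their place "tool_from_camera" (4x4, takes a point from camera to tool coordinates, whose origin is the TCP and whose axes are the flange's). Camera axes: x right, y down, z forward; pixel columns grow to the right and rows downward; lengths in m; the calibration is good to about 2 mm. A picture is of the moment at which its call begins: read the wrist's pose just before it. calibration takes no time and is no camera call.
- arm.finish_job(): hands the job in; it is judged then, once.
The state is a dict: "t": time; "joints": joint angles; "joint_velocities": joint speeds; "tau": joint torques, N m; "ee_pos": TCP position; "tool_rot": TCP orientation; "contact_force": force on the tool from outside, world axes, zero at the start; "ft_torque": the same for the moment, N m; "width": finger opening in m; "grip_force": force on a finger pad.
Only numpy, scipy, OpenCV 4.12 (cv2) and the standard library are available. Lean on these libraries where they do the work, as an engineer would, in place of code of your own. Each camera call takes 0.05 s, during which the arm holds its last target. There are 200 camera calls.

TASK

One of the two bench screw clamps has a length of strut channel lying under its pad. Turn that clamp's crank clockwise until the pad meets the channel and snug it so that it is held firmly but not crushed, then let go of the crank. Leave the other, empty clamp alone.

Things in the scene. Friction and masses are not known exactly. Their poses are not given: they have to be found in the camera images.
- pad: Round steel pad, 36 mm across, under the vertical screw of the grey clamp that holds the channel; fixed 136 mm C-frame, open away from the robot. Origin: centre of the pad's underside, so x, y are the crank's axis and z the pressing face. It sinks 4 mm per radian of crank turned clockwise seen from above (25 mm a turn) and meets the channel after 1.2 to 2.1 rad.
- handle (a point): Middle of that clamp's upright wooden crank grip (round, 25 mm across, 54 mm tall, spins freely on its pin), 183 mm above the bench. It circles the pad's axis at 75 mm radius, at constant height; the crank arm is 28 mm below. Turned slowly and freely it takes 2 to 4 N; on contact the force rises smoothly: 5 to 8 N is snug, over 20 N crushes. It stays where left.
- channel: The work: a loose bare metal U-channel (strut), 180 mm long, 41 mm wide, 21 mm high, 0.5 kg, lying open side down on the clamp's bed (40 mm above the bench), across the clamp under the pad. Origin: centre of its underside; y axis along its length.
- handle_spare (a point): Middle of the same crank grip on the other clamp, of the same make but with nothing under its pad. Not to be moved.
Not all that is in view belongs to the job. Leave any orange look-alike of the part that bears pad alone.

How it is judged:
By the outcome, as a careful person would: the job done as asked, in the order asked, and still so for the second after the job is handed in, with the robot touching nothing.
It also fails if it takes over 38 s, if anything falls off the work surface, if the arm or the gripper's body presses on something with over 40 N, if the wrist force passes 120 N, or if a joint passes its speed limit or range.

## Working session

There is one attempt and no reset: what is moved stays moved. The work goes in short steps, Python scripts to look and compute and a tool call to move; the robot and the scene stay as the last step left them, time stands still between calls to the robot, and variables do not carry over. Pictures are saved under pics/ and viewed, at most 10 in all, crops included, and the job is handed in when it is done.

Besides the shell and the picture viewer there is one more tool, called after "Emit:" in YAML: its name, and indented under it one key for each argument. servo_tool: Moves the arm, as the interface text tells. Its arguments: {"type":"object","properties":{"plan":{"type":"array","items":{"type":"object","properties":{"tx":{"type":"number"},"ty":{"type":"number"},"tz":{"type":"number"},"ax":{"type":"number"},"ay":{"type":"number"},"az":{"type":"number"},"gripper":{"type":"number"}}}}},"required":["plan"]}

```bash
mkdir -p pics; python3 - <<'E'
from plant import arm
import cv2,numpy as np
np.set_printoptions(precision=4,suppress=True)
s=arm.observe();print(s['ee_pos'],s['tool_rot'],s['t'],arm.grip_point_offset)
for n in('scene','side','wrist'):
    cv2.imwrite(f'pics/{n}0.png',arm.camera(n)[:,:,::-1]);print(n,arm.calibration(n))
E
```

```text
[0.5495 0.0001 0.2178] [[-0.      1.     -0.0017]
 [ 1.      0.      0.0004]
 [ 0.0004 -0.0017 -1.    ]] 0.0 0.0188
scene {'fx': 436.7441598237302, 'fy': 436.7441598237302, 'cx': 319.0802780531781, 'cy': 199.34766251251494, 'world_from_camera': array([[ 0.8596,  0.3518, -0.3706,  0.8008],
       [ 0.5109, -0.581 ,  0.6335, -0.5822],
       [ 0.0075, -0.7339, -0.6792,  0.7779],
       [ 0.    ,  0.    ,  0.    ,  1.    ]])}
side {'fx': 442.30677457684106, 'fy': 442.30677457684106, 'cx': 317.9322229875954, 'cy': 189.03515725885708, 'world_from_camera': array([[-0.9988, -0.0183,  0.0445,  0.4052],
       [-0.045 ,  0.6808, -0.731 ,  0.7428],
       [-0.0169, -0.7322, -0.6809,  0.8279],
       [ 0.    ,  0.    ,  0.    ,  1.    ]])}
wrist {'fx': 328.27241445141635, 'fy': 328.27241445141635, 'cx': 316.2899380916371, 'cy': 198.88923325152183, 'tool_from_camera': array([[ 0.0017, -0.9556, -0.2948,  0.0838],
       [ 1.    ,  0.0017,  0.    , -0.0008],
       [ 0.0005, -0.2948,  0.9556, -0.1663],
       [ 0.    ,  0.    ,  0.    ,  1.    ]])}
```

View pics/scene0.png

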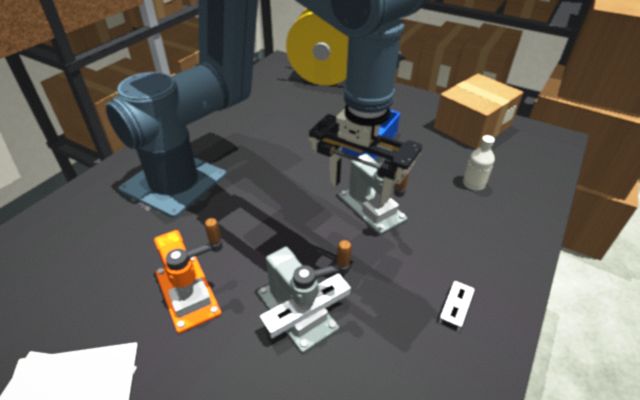

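View pics/side0.png

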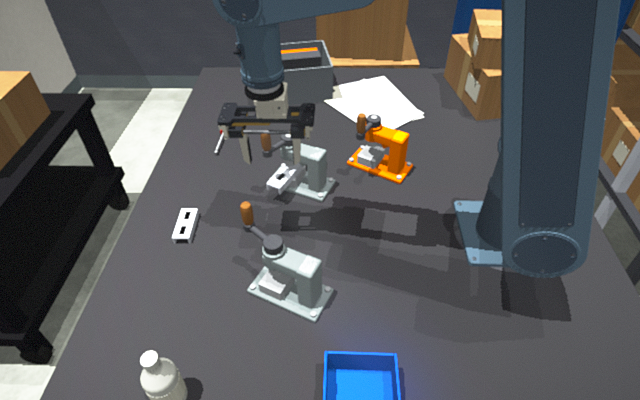

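The scene view has three candidates. The grey clamp at (305,290) has a channel under its pad and its grip at (344,253), so it fits. The grey one at (375,195) is empty (the spare, grip (402,182)), and the orange one at (180,270) is the look-alike. In the side view the target is at (300,165) with its grip at (266,145), and the spare's grip is at (246,212). I'll measure and confirm in a crop.

```bash
cat > h.py <<'E'
import cv2,numpy as np
from plant import arm
np.set_printoptions(precision=4,suppress=True)
def ray(n,u,v,T=None):
    c=arm.calibration(n); 
    T=c['world_from_camera'] if T is None else T@c['tool_from_camera']
    d=T[:3,:3]@np.array([(u-c['cx'])/c['fx'],(v-c['cy'])/c['fy'],1]); return T[:3,3],d/np.linalg.norm(d)
def onz(n,u,v,z,T=None):
    o,d=ray(n,u,v,T); return o+d*(z-o[2])/d[2]
def tri(r1,r2):
    (a,d),(b,e)=r1,r2
    k=np.linalg.lstsq(np.c_[d,-e],b-a,rcond=None)[0]; p,q=a+d*k[0],b+e*k[1]
    return (p+q)/2,np.linalg.norm(p-q)
def wood(im,roi):
    x0,y0,x1,y1=roi; h=cv2.cvtColor(im[y0:y1,x0:x1],cv2.COLOR_BGR2HSV)
    m=cv2.inRange(h,(4,110,60),(16,255,215))
    n,l,st,c=cv2.connectedComponentsWithStats(m)
    i=1+np.argmax(st[1:,4]); return c[i]+[x0,y0],st[i]+[x0,y0,0,0,0]
E
python3 - <<'E'
from h import *
a=cv2.imread('pics/scene0.png');b=cv2.imread('pics/side0.png')
for nm,ra,rb in(('T',(330,230,365,275),(258,128,276,162)),('S',(396,165,420,200),(236,195,260,232))):
    (ca,sa),(cb,sb)=wood(a,ra),wood(b,rb)
    print(nm,ca,sa,cb,sb,tri(ray('scene',*ca),ray('side',*cb)),onz('scene',*ca,.183),onz('side',*cb,.183))
for z in(.165,.175): print('hub',onz('scene',303,272,z))
c=cv2.resize(a[225:350,240:380],None,fx=4,fy=4,interpolation=cv2.INTER_CUBIC)
d=cv2.resize(b[120:205,230:345],None,fx=2,fy=2,interpolation=cv2.INTER_CUBIC)
c[:d.shape[0]-0,-d.shape[1]:]=d if False else c[:d.shape[0],-d.shape[1]:]
o=np.zeros((500,790,3),np.uint8);o[:,:560]=c;o[:170,560:790]=d
cv2.imwrite('pics/crop.png',o)
E
```

```text
T [343.741 254.008] [338 240  13  27 251] [265.375  141.0391] [261 134  10  17 128] (array([ 0.5843, -0.1235,  0.1784]), np.float64(0.0003477000930858356)) [ 0.5861 -0.127   0.183 ] [ 0.5828 -0.1174  0.183 ]
S [402.5385 183.0615] [397 175  11  15  65] [246.599  214.0711] [240 201  13  24 197] (array([0.5939, 0.1187, 0.1718]), np.float64(0.004778566025777122)) [0.6    0.1064 0.183 ] [0.5884 0.1287 0.183 ]
hub [ 0.5379 -0.1861  0.165 ]
hub [ 0.5422 -0.1925  0.175 ]
```

View pics/crop.png

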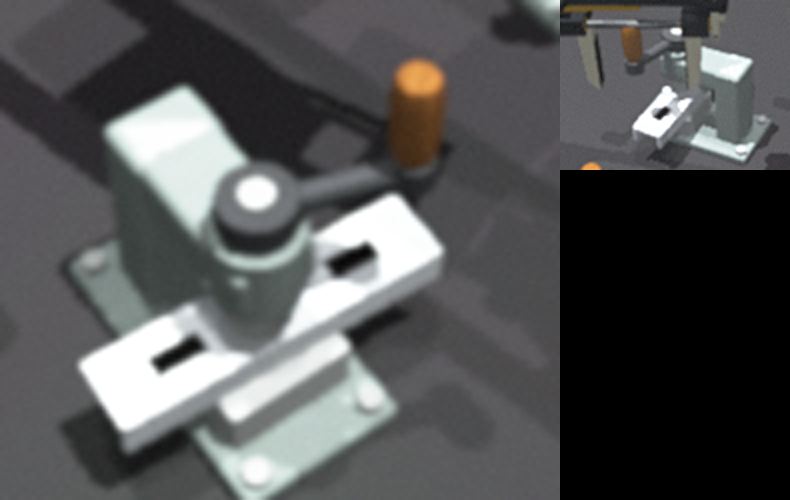

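The crop confirms it: the channel with its slots lies under the grey clamp's pad. In crop pixels the hub is at (255,193) and the grip at (415,115), so the grip is about 60° anticlockwise of +x from the axis. I'll look from above with the wrist camera.

Emit:
servo_tool:
  plan:
    - {"tz": -3}
    - {"tx": -4.5, "ty": 1}
    - {"tx": -4.5}
    - {"tx": -4.5}
    - {"tx": -4.5}

```text
$.plan[0]: bad value
```

Emit:
servo_tool:
  plan:
    - {"tx": -3}
    - {}
    - {}

```text
$.plan[0]: bad value
```

```bash
python3 - <<'E'
from h import *
s=arm.observe();print(s['t'],s['ee_pos'],s['tool_rot'],s['contact_force'],s['joints'])
for n in('wrist','scene','side'): cv2.imwrite(f'pics/{n}1.png',arm.camera(n)[:,:,::-1])
T=np.eye(4);T[:3,:3]=s['tool_rot'];T[:3,3]=s['ee_pos'];np.save('T1.npy',T)
E
```

```text
0.15 [0.5496 0.0001 0.218 ] [[-0.      1.     -0.0014]
 [ 1.      0.      0.0003]
 [ 0.0003 -0.0014 -1.    ]] [0.2426 0.4864 0.5222] [-11.6191  14.8516  87.9949  -0.0004  77.2363 -11.6191]
```

View pics/wrist1.png

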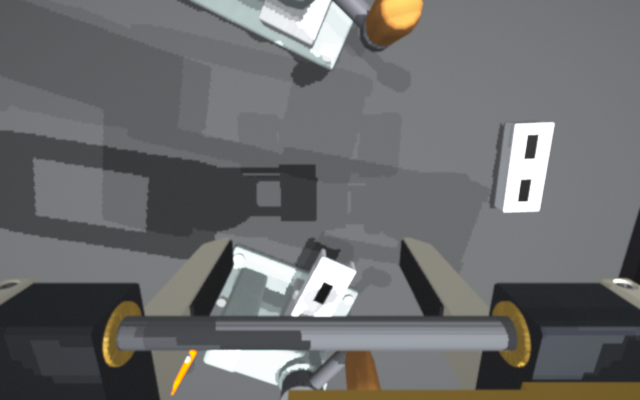

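The moves were refused because every field is required, so this view is from the start pose. It shows the target clamp at the bottom, hidden behind the fingers, and the spare at the top. I'll send the moves again with all fields.

Emit:
servo_tool:
  plan:
    - {"tx": 0, "ty": 0, "tz": -3, "ax": 0, "ay": 0, "az": 0, "gripper": 1}
    - {"tx": -4.5, "ty": 1, "tz": 0, "ax": 0, "ay": 0, "az": 0, "gripper": 1}
    - {"tx": -4.5, "ty": 0, "tz": 0, "ax": 0, "ay": 0, "az": 0, "gripper": 1}
    - {"tx": -4.5, "ty": 0, "tz": 0, "ax": 0, "ay": 0, "az": 0, "gripper": 1}
    - {"tx": -4.5, "ty": 0, "tz": 0, "ax": 0, "ay": 0, "az": 0, "gripper": 1}

```text
t: 0.8
ee_pos: [0.5599, -0.1815, 0.2487]
tool_rot: [[-0.001, 1.0, 0.0], [1.0, 0.001, -0.0], [-0.0, 0.0, -1.0]]
contact_force: [0.7, 0.1, -0.4]
width: 0.0929
grip_force: 0.0
```

Emit:
servo_tool:
  plan:
    - {"tx": -4, "ty": 0, "tz": 0, "ax": 0, "ay": 0, "az": 0, "gripper": 1}
    - {"tx": 0, "ty": 0, "tz": 0, "ax": 0, "ay": 0, "az": 0, "gripper": 1}
    - {"tx": 0, "ty": 0, "tz": 0, "ax": 0, "ay": 0, "az": 0, "gripper": 1}

```text
t: 1.1
ee_pos: [0.5597, -0.2208, 0.2481]
tool_rot: [[0.002, 1.0, -0.001], [1.0, -0.002, 0.001], [0.001, -0.001, -1.0]]
contact_force: [0.4, -0.1, 0.1]
width: 0.0932
grip_force: 0.0
```

```bash
python3 - <<'E'
from h import *
s=arm.observe();print(s['t'],s['ee_pos'],s['tool_rot'],s['contact_force'],s['joints'])
for n in('wrist','scene','side'): cv2.imwrite(f'pics/{n}2.png',arm.camera(n)[:,:,::-1])
T=np.eye(4);T[:3,:3]=s['tool_rot'];T[:3,3]=s['ee_pos'];np.save('T2.npy',T)
E
```

```text
1.1 [ 0.5597 -0.2208  0.2481] [[ 0.0023  1.     -0.0007]
 [ 1.     -0.0023  0.0009]
 [ 0.0009 -0.0007 -1.    ]] [ 0.3588 -0.1493  0.0905] [-32.1553  19.2528  77.6884   0.0235  83.1211 -32.0269]
```

View pics/wrist2.png

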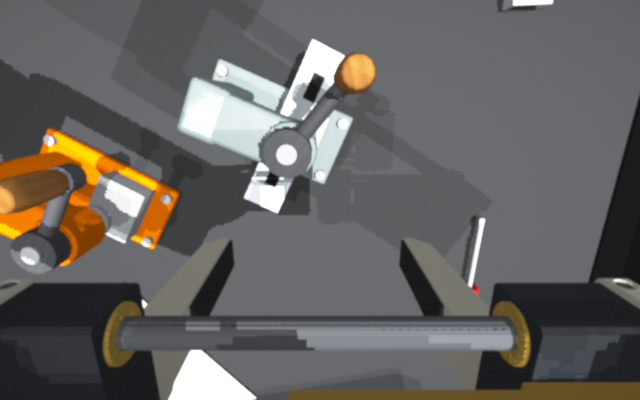

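Here the grip top is at (357,72) and the hub's white dot at (287,154), both clear. The orange clamp is to the left.

```bash
python3 - <<'E'
from h import *
T=np.load('T2.npy');w=cv2.imread('pics/wrist2.png');a=cv2.imread('pics/scene2.png');b=cv2.imread('pics/side2.png')
def dot(im,x,y,r,th=170):
    p=cv2.cvtColor(im,cv2.COLOR_BGR2GRAY)[y-r:y+r,x-r:x+r]
    n,l,st,c=cv2.connectedComponentsWithStats((p>th).astype(np.uint8)); i=1+np.argmax(st[1:,4]); return c[i]+[x-r,y-r],st[i]
hw,sw=dot(w,287,154,16);ha,sa=dot(a,304,273,8);print(hw,sw,ha,sa)
H,e=tri(ray('wrist',*hw,T),ray('scene',*ha));print('hub',H,e)
cw,st=wood(w,(335,45,385,105));print('gripblob',cw,st)
for z in(.2,.21):print('top',z,onz('wrist',357,72,z,T))
ca,sa=wood(a,(330,230,365,275));cb,sb=wood(b,(250,120,285,170));print(ca,sa,cb,sb)
print(tri(ray('wrist',*cw,T),ray('scene',*ca)),tri(ray('scene',*ca),ray('side',*cb)))
for p,q in((onz('scene',344.5,243,.21),'scene top'),(onz('wrist',18,195,.2,T),'orange grip')):print(q,p)
G=tri(ray('scene',*ca),ray('side',*cb))[0];d=(G-H)[:2];print('radius',np.hypot(*d),np.degrees(np.arctan2(d[1],d[0])))
E
```

```text
[286.107  154.3155] [  5   6  21  21 355] [303.7451 272.8235] [ 4  5  9  7 51]
hub [ 0.535  -0.1799  0.154 ] 0.0005480178394404115
gripblob [350.3548  77.083 ] [335  52  41  41 482]
top 0.2 [ 0.5838 -0.1219  0.2   ]
top 0.21 [ 0.5827 -0.1227  0.21  ]
[345.9143 261.9714] [342 257   8  10  35] [265.4468 140.2766] [261 130  10  21 141]
(array([ 0.5862, -0.121 ,  0.1543]), np.float64(0.004663760767871632)) (array([ 0.5899, -0.1335,  0.172 ]), np.float64(0.00835141041826019))
scene top [ 0.5852 -0.1252  0.21  ]
orange grip [ 0.3554 -0.2002  0.2   ]
radius 0.07191794678534676 40.21190549478359
```

The axis is at (0.535, -0.180) and the grip at (0.584, -0.1235), which gives a radius of 74.8 mm against the stated 75 mm. The starting angle is 49°. Next I approach and grasp.

Emit:
servo_tool:
  plan:
    - {"tx": 3.3, "ty": 0.8, "tz": 0, "ax": 0, "ay": 0, "az": 0, "gripper": 1}
    - {"tx": 3.2, "ty": 0.8, "tz": 0, "ax": 0, "ay": 0, "az": 0, "gripper": 1}
    - {"tx": 3.2, "ty": 0.8, "tz": 0, "ax": 0, "ay": 0, "az": 0, "gripper": 1}
    - {"tx": 0, "ty": 0, "tz": 0, "ax": 0, "ay": 0, "az": 0, "gripper": 1}
    - {"tx": 0, "ty": 0, "tz": 2, "ax": 0, "ay": 0, "az": 0, "gripper": 1}

```text
t: 1.75
ee_pos: [0.5858, -0.1212, 0.2316]
tool_rot: [[-0.004, 1.0, 0.006], [1.0, 0.004, -0.003], [-0.003, 0.006, -1.0]]
contact_force: [0.1, -0.8, 0.0]
width: 0.0935
grip_force: 0.0
```

Emit:
servo_tool:
  plan:
    - {"tx": 0, "ty": 0, "tz": 2, "ax": 0, "ay": 0, "az": 0, "gripper": 1}
    - {"tx": 0, "ty": 0, "tz": 2, "ax": 0, "ay": 0, "az": 0, "gripper": 1}
    - {"tx": 0, "ty": 0, "tz": 1.7, "ax": 0, "ay": 0, "az": 0, "gripper": 1}
    - {"tx": 0, "ty": 0, "tz": 0, "ax": 0, "ay": 0, "az": 0, "gripper": 1}
    - {"tx": 0, "ty": 0, "tz": 0, "ax": 0, "ay": 0, "az": 0, "gripper": 0.5}

```text
t: 2.25
ee_pos: [0.584, -0.1226, 0.1721]
tool_rot: [[-0.001, 1.0, -0.0], [1.0, 0.001, -0.0], [-0.0, -0.0, -1.0]]
contact_force: [-0.0, -0.5, 1.0]
width: 0.0886
grip_force: 0.0
```

```bash
python3 - <<'E'
from h import *
s=arm.observe();print(s['t'],s['ee_pos'],s['contact_force'],s['width'])
w,a=arm.camera('wrist'),arm.camera('scene')
o=np.zeros((400,800,3),np.uint8);o[:,:480]=w[:,80:560];o[:,480:]=cv2.resize(a[180:380,250:410],(320,400))
cv2.imwrite('pics/grasp.png',o[:,:,::-1])
E
```

```text
2.25 [ 0.584  -0.1226  0.1721] [-0.04   -0.4805  0.9565] 0.08855230394347159
```

View pics/grasp.png

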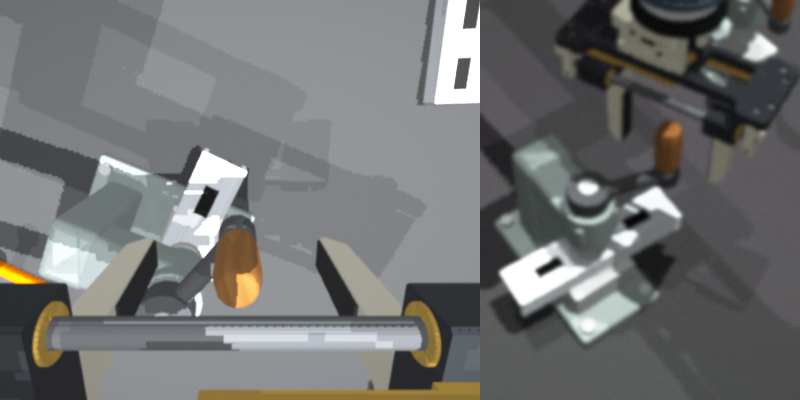

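The grip sits midway between the open fingers at (238,265) in the wrist half of the picture. Now I close on it.

Emit:
servo_tool:
  plan:
    - {"tx": 0, "ty": 0, "tz": 0, "ax": 0, "ay": 0, "az": 0, "gripper": 0}
    - {"tx": 0, "ty": 0, "tz": 0, "ax": 0, "ay": 0, "az": 0, "gripper": 0}
    - {"tx": 0, "ty": 0, "tz": 0, "ax": 0, "ay": 0, "az": 0, "gripper": 0}
    - {"tx": 0, "ty": 0, "tz": 0, "ax": 0, "ay": 0, "az": 0, "gripper": 0}
    - {"tx": 0, "ty": 0, "tz": 0, "ax": 0, "ay": 0, "az": 0, "gripper": 0}

```text
t: 2.85
ee_pos: [0.584, -0.123, 0.1717]
tool_rot: [[0.0, 1.0, 0.0], [1.0, -0.0, -0.0], [-0.0, 0.0, -1.0]]
contact_force: [0.1, 0.9, -1.0]
width: 0.0416
grip_force: 0.0
```

Emit:
servo_tool:
  plan:
    - {"tx": 0, "ty": 0, "tz": 0, "ax": 0, "ay": 0, "az": 0, "gripper": 0}
    - {"tx": 0, "ty": 0, "tz": 0, "ax": 0, "ay": 0, "az": 0, "gripper": 0}
    - {"tx": 0, "ty": 0, "tz": 0, "ax": 0, "ay": 0, "az": 0, "gripper": 0}

```text
t: 3.15
ee_pos: [0.5842, -0.1229, 0.1716]
tool_rot: [[0.0, 1.0, 0.0], [1.0, -0.0, 0.0], [0.0, 0.0, -1.0]]
contact_force: [1.2, -0.0, -0.6]
width: 0.0243
grip_force: 30.0
```

The grip is held: 24.3 mm opening at 30 N. I'll tabulate the arc steps.

```bash
python3 - <<'E'
import numpy as np
th=0.859-0.06*np.arange(0,46)
x,y=7.5*np.cos(th),7.5*np.sin(th)
for i in range(45):print(i+1,'tx %.2f ty %.2f'%(y[i+1]-y[i],x[i+1]-x[i]),end='; ' if (i+1)%5 else '\n')
E
```

```text
1 tx -0.30 ty 0.33; 2 tx -0.32 ty 0.31; 3 tx -0.34 ty 0.29; 4 tx -0.36 ty 0.27; 5 tx -0.37 ty 0.25
6 tx -0.39 ty 0.23; 7 tx -0.40 ty 0.20; 8 tx -0.41 ty 0.18; 9 tx -0.42 ty 0.15; 10 tx -0.43 ty 0.13
11 tx -0.44 ty 0.10; 12 tx -0.44 ty 0.08; 13 tx -0.45 ty 0.05; 14 tx -0.45 ty 0.02; 15 tx -0.45 ty -0.00
16 tx -0.45 ty -0.03; 17 tx -0.45 ty -0.06; 18 tx -0.44 ty -0.09; 19 tx -0.44 ty -0.11; 20 tx -0.43 ty -0.14
21 tx -0.42 ty -0.16; 22 tx -0.41 ty -0.19; 23 tx -0.40 ty -0.21; 24 tx -0.38 ty -0.24; 25 tx -0.37 ty -0.26
26 tx -0.35 ty -0.28; 27 tx -0.33 ty -0.30; 28 tx -0.32 ty -0.32; 29 tx -0.30 ty -0.34; 30 tx -0.28 ty -0.36
31 tx -0.25 ty -0.37; 32 tx -0.23 ty -0.39; 33 tx -0.21 ty -0.40; 34 tx -0.18 ty -0.41; 35 tx -0.16 ty -0.42
36 tx -0.13 ty -0.43; 37 tx -0.11 ty -0.44; 38 tx -0.08 ty -0.44; 39 tx -0.05 ty -0.45; 40 tx -0.03 ty -0.45
41 tx 0.00 ty -0.45; 42 tx 0.03 ty -0.45; 43 tx 0.05 ty -0.45; 44 tx 0.08 ty -0.44; 45 tx 0.11 ty -0.44
```

Emit:
servo_tool:
  plan:
    - {"tx": -0.3, "ty": 0.33, "tz": 0, "ax": 0, "ay": 0, "az": 0, "gripper": 0}
    - {"tx": -0.31, "ty": 0.32, "tz": 0, "ax": 0, "ay": 0, "az": 0, "gripper": 0}

```text
t: 3.35
ee_pos: [0.5903, -0.1286, 0.1716]
tool_rot: [[-0.0, 1.0, -0.001], [1.0, 0.0, 0.001], [0.001, -0.001, -1.0]]
contact_force: [-1.3, 3.0, 1.5]
width: 0.0238
grip_force: 30.0
```

Emit:
servo_tool:
  plan:
    - {"tx": -0.34, "ty": 0.29, "tz": 0, "ax": 0, "ay": 0, "az": 0, "gripper": 0}
    - {"tx": -0.36, "ty": 0.27, "tz": 0, "ax": 0, "ay": 0, "az": 0, "gripper": 0}
    - {"tx": -0.37, "ty": 0.25, "tz": 0, "ax": 0, "ay": 0, "az": 0, "gripper": 0}
    - {"tx": -0.39, "ty": 0.23, "tz": 0, "ax": 0, "ay": 0, "az": 0, "gripper": 0}
    - {"tx": -0.4, "ty": 0.2, "tz": 0, "ax": 0, "ay": 0, "az": 0, "gripper": 0}

```text
t: 3.85
ee_pos: [0.6035, -0.1479, 0.1717]
tool_rot: [[-0.0, 1.0, 0.001], [1.0, 0.0, 0.0], [0.0, 0.001, -1.0]]
contact_force: [1.3, 3.5, 0.8]
width: 0.0241
grip_force: 30.0
```

Emit:
servo_tool:
  plan:
    - {"tx": -0.4, "ty": 0.2, "tz": 0, "ax": 0, "ay": 0, "az": 0, "gripper": 0}
    - {"tx": -0.42, "ty": 0.17, "tz": 0, "ax": 0, "ay": 0, "az": 0, "gripper": 0}
    - {"tx": -0.43, "ty": 0.13, "tz": 0, "ax": 0, "ay": 0, "az": 0, "gripper": 0}
    - {"tx": -0.44, "ty": 0.11, "tz": 0, "ax": 0, "ay": 0, "az": 0, "gripper": 0}
    - {"tx": -0.44, "ty": 0.08, "tz": 0, "ax": 0, "ay": 0, "az": 0, "gripper": 0}

```text
t: 4.35
ee_pos: [0.6101, -0.1694, 0.1716]
tool_rot: [[0.0, 1.0, 0.0], [1.0, -0.0, -0.0], [-0.0, 0.0, -1.0]]
contact_force: [2.3, 4.0, 0.6]
width: 0.0239
grip_force: 30.0
```

Emit:
servo_tool:
  plan:
    - {"tx": -0.45, "ty": 0.07, "tz": 0, "ax": 0, "ay": 0, "az": 0, "gripper": 0}
    - {"tx": -0.45, "ty": 0.04, "tz": 0, "ax": 0, "ay": 0, "az": 0, "gripper": 0}
    - {"tx": -0.45, "ty": 0.01, "tz": 0, "ax": 0, "ay": 0, "az": 0, "gripper": 0}
    - {"tx": -0.45, "ty": -0.02, "tz": 0, "ax": 0, "ay": 0, "az": 0, "gripper": 0}
    - {"tx": -0.45, "ty": -0.05, "tz": 0, "ax": 0, "ay": 0, "az": 0, "gripper": 0}

```text
t: 4.85
ee_pos: [0.61, -0.1919, 0.1716]
tool_rot: [[0.0, 1.0, -0.001], [1.0, -0.0, 0.0], [0.0, -0.001, -1.0]]
contact_force: [0.6, 2.5, -0.2]
width: 0.0236
grip_force: 30.0
```

Emit:
servo_tool:
  plan:
    - {"tx": -0.44, "ty": -0.08, "tz": 0, "ax": 0, "ay": 0, "az": 0, "gripper": 0}
    - {"tx": -0.44, "ty": -0.11, "tz": 0, "ax": 0, "ay": 0, "az": 0, "gripper": 0}
    - {"tx": -0.43, "ty": -0.14, "tz": 0, "ax": 0, "ay": 0, "az": 0, "gripper": 0}

```text
t: 5.15
ee_pos: [0.6068, -0.2049, 0.1717]
tool_rot: [[0.0, 1.0, -0.0], [1.0, -0.0, 0.0], [0.0, -0.0, -1.0]]
contact_force: [0.4, 3.0, 0.9]
width: 0.0238
grip_force: 30.0
```

Emit:
servo_tool:
  plan:
    - {"tx": -0.21, "ty": -0.08, "tz": 0, "ax": 0, "ay": 0, "az": 0, "gripper": 0}
    - {"tx": -0.21, "ty": -0.08, "tz": 0, "ax": 0, "ay": 0, "az": 0, "gripper": 0}
    - {"tx": -0.21, "ty": -0.09, "tz": 0, "ax": 0, "ay": 0, "az": 0, "gripper": 0}

```text
t: 5.45
ee_pos: [0.6043, -0.211, 0.1716]
tool_rot: [[0.0, 1.0, -0.0], [1.0, -0.0, 0.0], [0.0, -0.0, -1.0]]
contact_force: [0.3, 2.6, 0.5]
width: 0.024
grip_force: 30.0
```

Emit:
servo_tool:
  plan:
    - {"tx": -0.2, "ty": -0.09, "tz": 0, "ax": 0, "ay": 0, "az": 0, "gripper": 0}
    - {"tx": -0.2, "ty": -0.1, "tz": 0, "ax": 0, "ay": 0, "az": 0, "gripper": 0}
    - {"tx": -0.19, "ty": -0.11, "tz": 0, "ax": 0, "ay": 0, "az": 0, "gripper": 0}

```text
t: 5.75
ee_pos: [0.6014, -0.2168, 0.1716]
tool_rot: [[-0.0, 1.0, -0.0], [1.0, 0.0, 0.0], [0.0, -0.0, -1.0]]
contact_force: [0.2, 2.6, 0.0]
width: 0.0239
grip_force: 30.0
```

Emit:
servo_tool:
  plan:
    - {"tx": -0.19, "ty": -0.12, "tz": 0, "ax": 0, "ay": 0, "az": 0, "gripper": 0}
    - {"tx": -0.19, "ty": -0.12, "tz": 0, "ax": 0, "ay": 0, "az": 0, "gripper": 0}

```text
t: 5.95
ee_pos: [0.5991, -0.2207, 0.1716]
tool_rot: [[-0.0, 1.0, 0.0], [1.0, 0.0, -0.0], [-0.0, 0.0, -1.0]]
contact_force: [-0.2, 2.0, 0.5]
width: 0.0237
grip_force: 30.0
```

Emit:
servo_tool:
  plan:
    - {"tx": -0.18, "ty": -0.14, "tz": 0, "ax": 0, "ay": 0, "az": 0, "gripper": 0}
    - {"tx": -0.18, "ty": -0.14, "tz": 0, "ax": 0, "ay": 0, "az": 0, "gripper": 0}

```text
t: 6.15
ee_pos: [0.5965, -0.2245, 0.1716]
tool_rot: [[-0.0, 1.0, 0.001], [1.0, 0.0, -0.0], [-0.0, 0.001, -1.0]]
contact_force: [1.9, 1.8, -0.6]
width: 0.0242
grip_force: 30.0
```

Emit:
servo_tool:
  plan:
    - {"tx": -0.17, "ty": -0.15, "tz": 0, "ax": 0, "ay": 0, "az": 0, "gripper": 0}
    - {"tx": -0.17, "ty": -0.15, "tz": 0, "ax": 0, "ay": 0, "az": 0, "gripper": 0}

```text
t: 6.35
ee_pos: [0.5936, -0.2281, 0.1717]
tool_rot: [[0.0, 1.0, 0.001], [1.0, -0.0, -0.001], [-0.001, 0.001, -1.0]]
contact_force: [1.9, 1.3, -1.9]
width: 0.024
grip_force: 30.0
```

Emit:
servo_tool:
  plan:
    - {"tx": -0.17, "ty": -0.15, "tz": 0, "ax": 0, "ay": 0, "az": 0, "gripper": 0}
    - {"tx": -0.16, "ty": -0.15, "tz": 0, "ax": 0, "ay": 0, "az": 0, "gripper": 0}

```text
t: 6.55
ee_pos: [0.5906, -0.2315, 0.1717]
tool_rot: [[0.0, 1.0, 0.001], [1.0, -0.0, -0.001], [-0.001, 0.001, -1.0]]
contact_force: [3.5, -0.5, -2.5]
width: 0.024
grip_force: 30.0
```

Emit:
servo_tool:
  plan:
    - {"tx": -0.16, "ty": -0.16, "tz": 0, "ax": 0, "ay": 0, "az": 0, "gripper": 0}
    - {"tx": -0.15, "ty": -0.17, "tz": 0, "ax": 0, "ay": 0, "az": 0, "gripper": 0}

```text
t: 6.75
ee_pos: [0.5873, -0.2347, 0.1717]
tool_rot: [[0.0, 1.0, 0.001], [1.0, -0.0, -0.001], [-0.001, 0.001, -1.0]]
contact_force: [5.0, -1.8, -2.8]
width: 0.024
grip_force: 30.0
```

Emit:
servo_tool:
  plan:
    - {"tx": -0.2, "ty": -0.12, "tz": 0, "ax": 0, "ay": 0, "az": 0, "gripper": 0}
    - {"tx": -0.18, "ty": -0.13, "tz": 0, "ax": 0, "ay": 0, "az": 0, "gripper": 0}

```text
t: 6.95
ee_pos: [0.5841, -0.2377, 0.1717]
tool_rot: [[0.0, 1.0, -0.001], [1.0, -0.0, 0.001], [0.001, -0.001, -1.0]]
contact_force: [2.4, 0.9, -0.9]
width: 0.0237
grip_force: 30.0
```

Emit:
servo_tool:
  plan:
    - {"tx": -0.16, "ty": -0.15, "tz": 0, "ax": 0, "ay": 0, "az": 0, "gripper": 0}
    - {"tx": -0.15, "ty": -0.16, "tz": 0, "ax": 0, "ay": 0, "az": 0, "gripper": 0}

```text
t: 7.15
ee_pos: [0.5808, -0.2404, 0.1716]
tool_rot: [[-0.0, 1.0, -0.001], [1.0, 0.0, 0.001], [0.001, -0.001, -1.0]]
contact_force: [1.2, 2.9, 1.2]
width: 0.0239
grip_force: 30.0
```

Emit:
servo_tool:
  plan:
    - {"tx": -0.12, "ty": -0.19, "tz": 0, "ax": 0, "ay": 0, "az": 0, "gripper": 0}
    - {"tx": -0.12, "ty": -0.19, "tz": 0, "ax": 0, "ay": 0, "az": 0, "gripper": 0}

```text
t: 7.35
ee_pos: [0.5772, -0.2429, 0.1716]
tool_rot: [[-0.0, 1.0, -0.001], [1.0, 0.0, 0.001], [0.001, -0.001, -1.0]]
contact_force: [1.2, 2.4, 0.2]
width: 0.0238
grip_force: 30.0
```

Emit:
servo_tool:
  plan:
    - {"tx": -0.12, "ty": -0.19, "tz": 0, "ax": 0, "ay": 0, "az": 0, "gripper": 0}
    - {"tx": -0.11, "ty": -0.19, "tz": 0, "ax": 0, "ay": 0, "az": 0, "gripper": 0}

```text
t: 7.55
ee_pos: [0.5734, -0.2453, 0.1716]
tool_rot: [[-0.0, 1.0, -0.0], [1.0, 0.0, 0.001], [0.001, -0.0, -1.0]]
contact_force: [1.7, 2.6, -0.3]
width: 0.024
grip_force: 30.0
```

Emit:
servo_tool:
  plan:
    - {"tx": -0.11, "ty": -0.2, "tz": 0, "ax": 0, "ay": 0, "az": 0, "gripper": 0}
    - {"tx": -0.1, "ty": -0.2, "tz": 0, "ax": 0, "ay": 0, "az": 0, "gripper": 0}

```text
t: 7.75
ee_pos: [0.5696, -0.2474, 0.1716]
tool_rot: [[-0.0, 1.0, -0.0], [1.0, 0.0, 0.001], [0.001, -0.0, -1.0]]
contact_force: [0.6, 5.0, -0.5]
width: 0.0239
grip_force: 30.0
```

Emit:
servo_tool:
  plan:
    - {"tx": -0.1, "ty": -0.2, "tz": 0, "ax": 0, "ay": 0, "az": 0, "gripper": 0}

```text
t: 7.85
ee_pos: [0.5678, -0.2482, 0.1716]
tool_rot: [[-0.0, 1.0, 0.0], [1.0, 0.0, 0.001], [0.001, 0.0, -1.0]]
contact_force: [2.6, 5.6, 0.4]
width: 0.0237
grip_force: 30.0
```

Emit:
servo_tool:
  plan:
    - {"tx": -0.09, "ty": -0.2, "tz": 0, "ax": 0, "ay": 0, "az": 0, "gripper": 0}

```text
t: 7.95
ee_pos: [0.5661, -0.249, 0.1716]
tool_rot: [[-0.0, 1.0, 0.001], [1.0, 0.0, 0.001], [0.001, 0.001, -1.0]]
contact_force: [3.4, 5.5, -0.3]
width: 0.0238
grip_force: 30.0
```

Emit:
servo_tool:
  plan:
    - {"tx": 0, "ty": -0.12, "tz": 0, "ax": 0, "ay": 0, "az": 0, "gripper": 0}
    - {"tx": 0, "ty": 0, "tz": 0, "ax": 0, "ay": 0, "az": 0, "gripper": 0}

```text
t: 8.15
ee_pos: [0.5651, -0.2494, 0.1716]
tool_rot: [[-0.0, 1.0, 0.001], [1.0, 0.0, 0.0], [0.0, 0.001, -1.0]]
contact_force: [3.5, 5.0, -1.3]
width: 0.0241
grip_force: 30.0
```

```bash
cat > f.py <<'E'
from h import *
F=[]
for i in range(3):
    s=arm.observe();F.append(s['contact_force']);arm.camera('side')
F=np.mean(F,0);d=s['ee_pos'][:2]-[.535,-.18];u=d/np.hypot(*d)
print(s['t'],s['ee_pos'],F,'th',np.degrees(np.arctan2(*d[::-1])),'r',np.hypot(*d),'resist',-(F[0]*u[1]-F[1]*u[0]),'radial',F[:2]@u)
E
python3 f.py
```

```text
8.25 [ 0.5651 -0.2494  0.1717] [ 2.899   4.5225 -0.9657] th -66.53798544474546 r 0.07568336470216312 resist 4.459889453271028 radial -2.994446579383214
```

Emit:
servo_tool:
  plan:
    - {"tx": -0.03, "ty": -0.1, "tz": 0, "ax": 0, "ay": 0, "az": 0, "gripper": 0}
    - {"tx": -0.01, "ty": -0.1, "tz": 0, "ax": 0, "ay": 0, "az": 0, "gripper": 0}

```text
t: 8.5
ee_pos: [0.5637, -0.2499, 0.1717]
tool_rot: [[-0.0, 1.0, 0.002], [1.0, 0.0, -0.0], [-0.0, 0.002, -1.0]]
contact_force: [4.8, 2.8, -2.2]
width: 0.0241
grip_force: 30.0
```

```bash
python3 f.py; python3 f.py
```

```text
8.6 [ 0.5636 -0.25    0.1716] [ 4.1841  3.5453 -1.9096] th -67.7582061710946 r 0.07559581646515438 resist 5.214726196757573 radial -1.697738005123868
8.75 [ 0.5636 -0.25    0.1717] [ 4.7605  3.1753 -1.6205] th -67.75229973270855 r 0.07559869305109378 resist 5.608307725483685 radial -1.1365904697750644
```

Emit:
servo_tool:
  plan:
    - {"tx": -0.05, "ty": -0.1, "tz": 0, "ax": 0, "ay": 0, "az": 0, "gripper": 0}
    - {"tx": -0.03, "ty": -0.08, "tz": 0, "ax": 0, "ay": 0, "az": 0, "gripper": 0}

```text
t: 9.0
ee_pos: [0.5621, -0.2506, 0.1716]
tool_rot: [[-0.0, 1.0, 0.003], [1.0, 0.0, 0.0], [0.0, 0.003, -1.0]]
contact_force: [5.7, 4.5, -1.2]
width: 0.0245
grip_force: 30.0
```

```bash
python3 f.py; python3 f.py
```

```text
9.1 [ 0.562  -0.2506  0.1716] [ 5.1267  4.4425 -1.6491] th -69.05467121548544 r 0.07560372250826722 resist 6.376015804906595 radial -2.316308946386733
9.25 [ 0.562  -0.2506  0.1716] [ 5.1685  4.2945 -1.1294] th -69.05511178563309 r 0.07562108035403982 resist 6.362128970637228 radial -2.163154677291661
```

About 6.4 N, steady, which is in the middle of the snug range. I'll release and go straight up.

Emit:
servo_tool:
  plan:
    - {"tx": 0, "ty": 0, "tz": 0, "ax": 0, "ay": 0, "az": 0, "gripper": 0.8}
    - {"tx": 0, "ty": 0, "tz": 0, "ax": 0, "ay": 0, "az": 0, "gripper": 0.8}
    - {"tx": 0, "ty": 0, "tz": 0, "ax": 0, "ay": 0, "az": 0, "gripper": 0.8}
    - {"tx": 0, "ty": 0, "tz": 0, "ax": 0, "ay": 0, "az": 0, "gripper": 0.8}
    - {"tx": 0, "ty": 0, "tz": 0, "ax": 0, "ay": 0, "az": 0, "gripper": 0.8}

```text
t: 9.8
ee_pos: [0.5606, -0.2512, 0.1717]
tool_rot: [[0.0, 1.0, -0.0], [1.0, -0.0, -0.0], [-0.0, -0.0, -1.0]]
contact_force: [-0.1, -0.3, 0.4]
width: 0.0593
grip_force: 0.0
```

Emit:
servo_tool:
  plan:
    - {"tx": 0, "ty": 0, "tz": -1, "ax": 0, "ay": 0, "az": 0, "gripper": 0.8}
    - {"tx": 0, "ty": 0, "tz": -3, "ax": 0, "ay": 0, "az": 0, "gripper": 0.8}
    - {"tx": 0, "ty": 0, "tz": -3, "ax": 0, "ay": 0, "az": 0, "gripper": 0.8}
    - {"tx": 0, "ty": 0, "tz": -3, "ax": 0, "ay": 0, "az": 0, "gripper": 0.8}
    - {"tx": 0, "ty": 0, "tz": 0, "ax": 0, "ay": 0, "az": 0, "gripper": 0.8}

```text
t: 10.3
ee_pos: [0.5627, -0.2521, 0.2777]
tool_rot: [[-0.0, 1.0, 0.008], [1.0, 0.0, -0.006], [-0.006, 0.008, -1.0]]
contact_force: [0.1, -0.2, -0.2]
width: 0.0742
grip_force: 0.0
```

```bash
python3 - <<'E'
from h import *
s=arm.observe();print(s['t'],s['ee_pos'],s['contact_force'],s['width'])
a,b=arm.camera('scene'),arm.camera('side')
o=np.zeros((400,800,3),np.uint8);o[:,:400]=cv2.resize(a[180:380,220:420],(400,400));o[:,400:]=cv2.resize(b[100:300,200:400],(400,400))
cv2.imwrite('pics/end.png',o[:,:,::-1])
E
```

```text
10.3 [ 0.5627 -0.2521  0.2777] [ 0.0839 -0.2277 -0.1743] 0.07420736395681722
```

View pics/end.png

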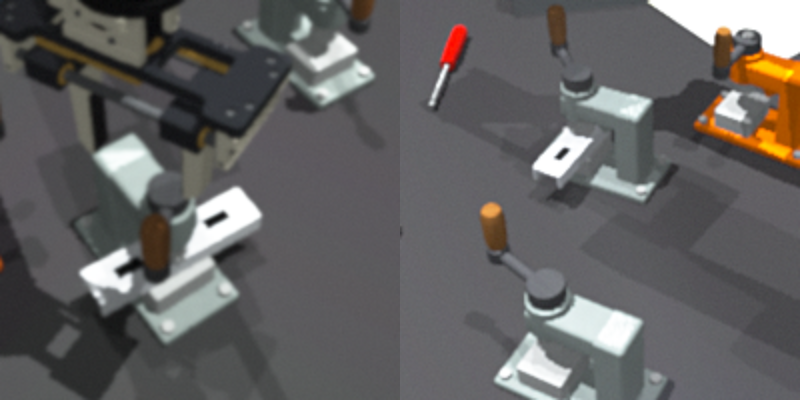

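The crank now points to the front (grip at (155,245) in the left half of the picture), and the channel still sits under the pad. The spare is unmoved and the gripper is clear, so I'm handing in.

```bash
python3 -c "
from plant import arm
print(arm.finish_job())"
```

```text
the job is handed in; nothing more can be done
None
```

I turned the crank of the clamp holding the channel clockwise by about 2.07 rad and snugged it to about 6.4 N at the grip. I then released the crank and handed the job in shortly after 10.3 s, without touching the spare clamp or the orange one; no verdict was returned.

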